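Register a framed stencil in the stencil printer and hold it on its stop

ROBOT

A 6-joint arm with a two-finger parallel gripper is mounted at the origin on a cart in front of the work surface, level with it; the furniture and walls round the work are solid. World frame = base frame: x ahead of the robot, y to its left, z up, the work surface at z = 0. Lengths are in m, angles in rad, forces in N, time in s.
With the tool pointing down it reaches from about 0.425 to 0.925 m from the base axis. Payload 12.5 kg.
Tool frame: the origin (TCP) lies midway between the tips of the shut fingers; the grasp point (between the pads) lies 19 mm behind it; z points along the fingers, y is the direction in which the jaws open and shut (so a half turn about z gives the same grasp; the last joint's range is limited). The gripper opens to 85 mm and grips with 20 to 120 N. Pads are 22 mm wide; open, the fingers measure 114 mm over their backs; the gripper's body (76 mm by 85 mm) begins 54 mm behind the grasp point. The pads swing forward as they close: fully open they stand 13 mm farther back than shut.
Start: joints at [1.078, 0.491, 1.559, -0, 1.092, -0.106], TCP at [0.236, 0.579, 0.231] pointing down, gripper open.
Joint ranges: [-3.1, 3.1], [-0.84, 2.19], [0.05, 2.79], [-1.13, 4.28], [0.06, 2.93], [-2.69, 2.69]. Speed limits (rad/s): [2.22, 2.22, 2.79, 3.14, 3.14, 3.14].

INTERFACE

Orientations are given as a 3x3 rotation matrix whose columns are the frame's x, y, z axes.
In Python, from station import env gives the robot as it stands. Calls block until the motion is done:
- env.move_to(position, orientation): joint-space move of the TCP to a pose.
- env.movel(position, frame=None, feed=0.15): straight line of the TCP; frame=None keeps the orientation; feed is the mean speed in m/s.
- env.goto_joints(angles): joint-space move.
- env.gripper_to(opening, grip_force=None): finger opening in m; grip_force is the grip in N (None keeps the last); returns when the fingers have stopped.
- env.pause(seconds).
- env.inverse_kinematics(position, orientation): joint angles nearest the present ones, or None.
- env.sense(): the state.
- env.snapshot(name): name is "scene" or "top" or "wrist"; returns the picture (420x560x3 uint8, blue, green, red); there is no depth.
- env.camera_params(name): a dict with "fx", "fy", "cx", "cy" (pixels), "R" (3x3) and "t" (3): a world point X has camera coordinates R X + t. Camera axes: x right, y down, z forward; pixel columns grow to the right and rows downward; lengths in m; the calibration is good to about 2 mm. A picture is of the moment at which its call begins: read the wrist's pose just before it. camera_params takes no time and is no camera call; for the wrist camera it gives the pose at the moment of the call.
A pose or a line that the arm cannot do raises env.IKError and nothing moves.
- env.close_job(): hands the job in, once; it reports no verdict.
Trained networks look in the newest picture that a camera, given by its name, has taken for a name from the list of things; names that differ only in an ending like _2 or _b are one class to them, and where a whole thing is asked for, a point or a joint stands for the part that bears it (a point fixed in the world has none). Each returns a list of dicts, best first, with "conf" (0 to 1); they miss things now and then, are a little off and sometimes report something else, mostly with a low value. They report only what shows in the picture. A call takes as long as a camera call.
- env.spot_in(camera, thing): "at" ([column, row] in pixels, amid what is visible of it).
The state is a dict: "time_s": time; "qpos": joint angles; "joint_vel": joint speeds; "effort": joint torques, N m; "ee_pos": TCP position; "tool_rot": TCP orientation; "wrist_force": force on the tool from outside, world axes, zero at the start; "moment": the same for the moment, N m; "grip_width": finger opening in m.
Only numpy, scipy, OpenCV 4.12 (cv2) and the standard library are available. Lean on these libraries where they do the work, as an engineer would, in place of code of your own. Each camera call takes 0.05 s, during which the arm holds its last target.

TASK

Set up the small stencil printer for a colleague who will then tighten its side thumbscrews. First turn the registration dial until the white line on its skirt meets the brass index rider; then lay the framed stencil flat on the two rails between the guides, its wide grip bar toward the front, and push it by that bar squarely onto both rubber buffers of the stop with a steady push of about 12 N. Finish while still gripping the bar and pushing, so that it stays pressed for the colleague; do not let go, never push with more than 22 N, and leave the rider and the things lying around where they are.

Things in the scene. Friction and masses are not known exactly. Their poses are not given: they have to be found in the camera images.
- printer: Manual stencil printer fixed to the table: grey bed 220 x 218 mm on rubber feet, with a board nest between two rails. Origin: at table height on the centre line of the rails; +x is the pushing direction, from the front (the robot's side) to the stop at the far end; +y is left, z up. The dial stands at the far left. Two thumbscrews stick out of each guide's outside, to y = -82 and +82 mm.
- rails (a point): Point on the centre line between the rails, at the height of their tops (28 mm above the table), at the middle of their 155 mm length (printer x = -18 mm). On each rail's outer edge stands a guide; the guides' inner faces are 114 mm apart, their flared tops 44 mm above the table. The rails have grey slippery glide strips (friction 0.15); the board nest between them is lower.
- stencil: Loose framed stencil, 130 mm (its x) x 110 mm (its y), 0.16 kg: four aluminium bars round a steel foil, lying on the table right of the printer, foil down, grip bar roughly toward the robot. Origin: middle of the underside. The far bar's outer face, which meets the buffers, is at x = +65 mm. All bars but the grip bar are 14 mm wide and high. In the printer it has 2 mm of play to each guide.
- stencil_bar (a point): Middle of the top face of the stencil's grip bar: 54 mm toward -x from the stencil's origin, 20 mm above its underside. The grip bar is 22 mm wide (x), 110 mm long (y), 20 mm high. Behind it is the window, 82 mm wide (y) and 94 mm long (x), filled by the foil, whose top is 5 mm above the underside.
- stop: Register stop of the printer: aluminium cross bar with the two rubber buffers on its front face. It slides along the printer's x, driven by the dial: 4 mm toward the front (-x) for each radian of dial turn counter-clockwise; pushing on it does not move the dial. Origin: middle of the bar's underside, 30 mm above the table; the bar's front face is 7 mm in front of the origin.
- buffer_left: Left rubber buffer, 15 mm diameter, lying along x at y = +30 mm of the printer, its axis 36 mm above the table. Origin on its axis, 3 mm behind the front end face that the stencil meets. Springy: 2 N per mm, at most 7 mm (so both together 4 N per mm: 12 N presses them in 3 mm).
- buffer_right: Right rubber buffer, the same, at y = -30 mm of the printer.
- dial (a joint): Angle of the black registration dial, rad, counter-clockwise from above positive, range -1.6 to 1.6; at 0 the white line on its skirt points straight to the printer's front (-x). Stays where it is left; takes about 0.15 N m to turn.
- dial_grip (a point): Grip point of the dial: on its vertical axis, 68.5 mm above the table. The round knurled knob is 33 mm in diameter and its sides run from 46 to 75 mm above the table; under it is the skirt, 49 mm in diameter.
- dial_line (a point): Outer end of the white line on the dial's skirt, 24.5 mm from the dial's axis.
- index (a joint): Angle of the brass index rider on the fixed ring round the dial, rad, about the same axis with the same zero and sense as the dial: the dial is set when the two angles are equal.
- index_tip (a point): Inner tip of the brass rider, 24.5 mm from the dial's axis, 46 mm above the table: where the end of the white line must come.
- paste_jar: Bystander: jar with a screw lid, 58 mm diameter, 50 mm high; origin under its centre.
- glue_can: Bystander: small can, 51 mm diameter, 92 mm high, standing behind the stencil's place; origin under its centre.
- board: Bystander: circuit board, 45 x 60 mm, lying at the front right of the table.
- tape: Bystander: roll of tape, 100 mm diameter, 18 mm high, lying behind the printer.

How it is judged:
By the outcome, as a careful person would: the job done as asked, in the order asked, and still so for the second after the job is handed in, while the arm keeps its last pose, push and grip.
It also fails if it takes over 58 s, if anything falls off the work surface, if the arm or the gripper's body presses on something with over 40 N, if the wrist force passes 120 N, or if a joint passes its speed limit or range.

## Working session

There is one attempt and no reset: what is moved stays moved. The work goes in short steps, each a Python script; the robot and the scene stay as the last script left them, time stands still between calls to the robot, and variables do not carry over. Pictures are saved under pics/ and viewed, and the job is handed in when it is done.

```bash
ls -la; mkdir -p pics
python3 - <<'E'
from station import env
import cv2, numpy as np
s=env.sense(); print(s['time_s'],s['ee_pos'],s['grip_width'],s['wrist_force']); print(np.round(s['tool_rot'],3))
for n in ["scene","top","wrist"]:
    p=env.snapshot(n); cv2.imwrite(f"pics/{n}0.png",p)
    c=env.camera_params(n); print(n,{k:np.round(v,4).tolist() for k,v in c.items()})
E
```

```text
total 12
drwxr-xr-x  3 agent agent 4096 Dec  6 14:37 .
drwxr-xr-x 23 root  root  4096 Dec  6 14:37 ..
drwxr-xr-x  2 agent agent 4096 Dec  6 14:37 pics
0.0 [0.23561506 0.57860668 0.23070083] 0.08547178479498263 [0.75515732 0.06188348 0.23583814]
[[-0.926  0.377 -0.001]
 [ 0.377  0.926 -0.001]
 [ 0.    -0.001 -1.   ]]
scene {'fx': 473.0437, 'fy': 473.0437, 'cx': 282.1896, 'cy': 215.248, 'R': [[0.6089, -0.7932, 0.0119], [-0.4384, -0.349, -0.8283], [0.6611, 0.4991, -0.5602]], 't': [-0.42, 0.2795, 0.7701]}
top {'fx': 428.2391, 'fy': 428.2391, 'cx': 285.4518, 'cy': 208.712, 'R': [[-0.0242, -0.9997, 0.0089], [-0.9986, 0.0238, -0.047], [0.0468, -0.01, -0.9989]], 't': [-0.0989, 0.5779, 0.9724]}
wrist {'fx': 324.0442, 'fy': 324.0442, 'cx': 283.5481, 'cy': 210.6814, 'R': [[0.3774, 0.9261, -0.0018], [0.8877, -0.3612, 0.2856], [0.2638, -0.1094, -0.9583]], 't': [-0.623, -0.0369, 0.3808]}
```

View pics/scene0.png

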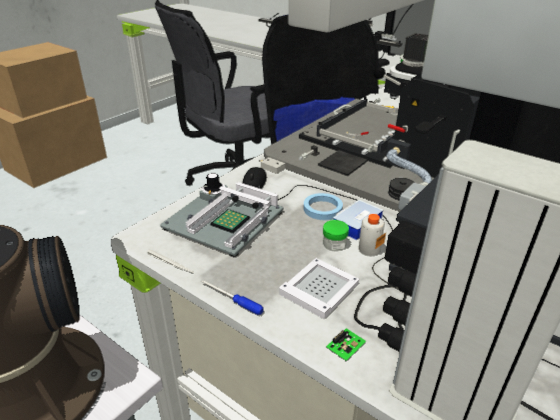

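View pics/top0.png

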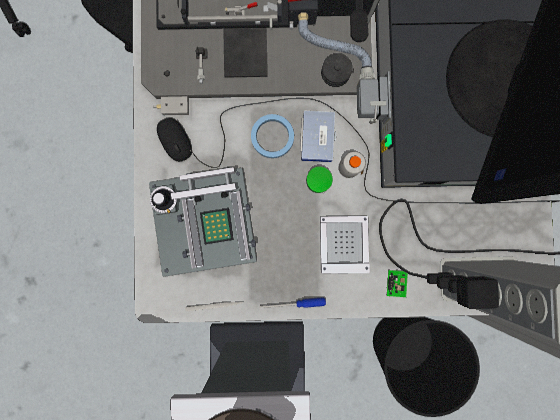

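```bash
cat > h.py <<'E'
from station import env
import cv2, numpy as np
def proj(X,c):
    p=np.asarray(c['R'])@np.asarray(X)+np.asarray(c['t']); return np.array([c['fx']*p[0]/p[2]+c['cx'],c['fy']*p[1]/p[2]+c['cy']])
def ray(uv,z,c):
    R=np.asarray(c['R']);t=np.asarray(c['t']); o=-R.T@t
    d=R.T@np.array([(uv[0]-c['cx'])/c['fx'],(uv[1]-c['cy'])/c['fy'],1]); return o+d*(z-o[2])/d[2]
Z=dict(stencil_bar=.02,stencil=.005,rails=.028,stop=.04,buffer_left=.04,buffer_right=.04,dial=.075,dial_grip=.075,dial_line=.046,index=.046,index_tip=.046,paste_jar=.05,glue_can=.092,board=0.002,tape=.018,printer=.02)
def spots(cam,names):
    c=env.camera_params(cam)
    for n in names:
        r=env.spot_in(cam,n)
        for q in r[:2]:
            print(cam,n,round(q['conf'],2),np.round(q['at'],1),np.round(ray(q['at'],Z[n],c),4))
E
python3 - <<'E'
from h import *
spots("top",["stencil_bar","stencil","stop","buffer_left","buffer_right","dial","dial_line","index_tip","glue_can"])
spots("scene",["stencil_bar","dial_line","index_tip"])
print(env.sense()['time_s'])
E
```

```text
top stencil_bar 0.74 [345.5 242.6] [ 0.4943 -0.2479  0.02  ]
top stencil_bar 0.19 [161.5 200.4] [0.6008 0.1701 0.02  ]
top stencil 0.87 [344.9 245.5] [ 0.4871 -0.2485  0.005 ]
top stop 0.89 [205.3 189.6] [0.6213 0.0663 0.04  ]
top stop 0.22 [342.6 245.3] [ 0.4892 -0.2383  0.04  ]
top dial 0.6 [158.9 198.8] [0.6004 0.1604 0.075 ]
top dial_line 0.8 [159.6 197.4] [0.6057 0.167  0.046 ]
top glue_can 0.75 [353.8 163.7] [ 0.6644 -0.2602  0.092 ]
scene stencil_bar 0.75 [318.8 282.3] [ 0.4878 -0.2482  0.02  ]
scene index_tip 0.28 [321.3 286.2] [ 0.4567 -0.2731  0.046 ]
scene index_tip 0.2 [227.1 215.4] [0.5223 0.0346 0.046 ]
0.75
```

Run:
```python
import cv2
p=cv2.imread('pics/top0.png')
a=cv2.resize(p[155:285,140:270],None,fx=4.5,fy=4.5,interpolation=cv2.INTER_CUBIC);cv2.imwrite('pics/top0_pr.png',a)
a=cv2.resize(p[200:290,300:400],None,fx=6,fy=6,interpolation=cv2.INTER_CUBIC);cv2.imwrite('pics/top0_st.png',a)
```

```text
(no output)
```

View pics/top0_pr.png

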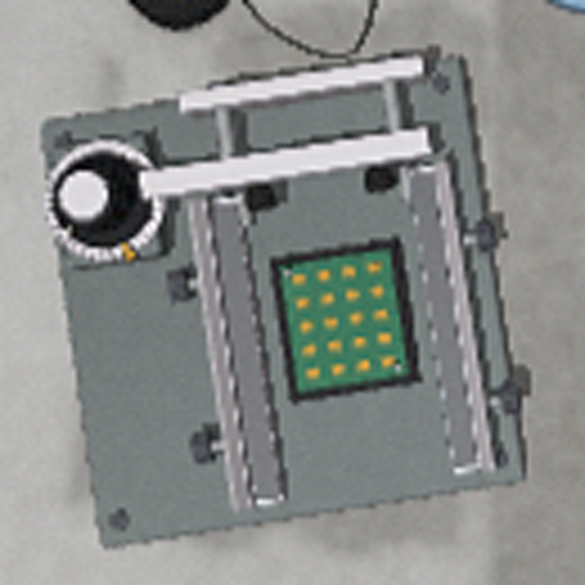

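View pics/top0_st.png

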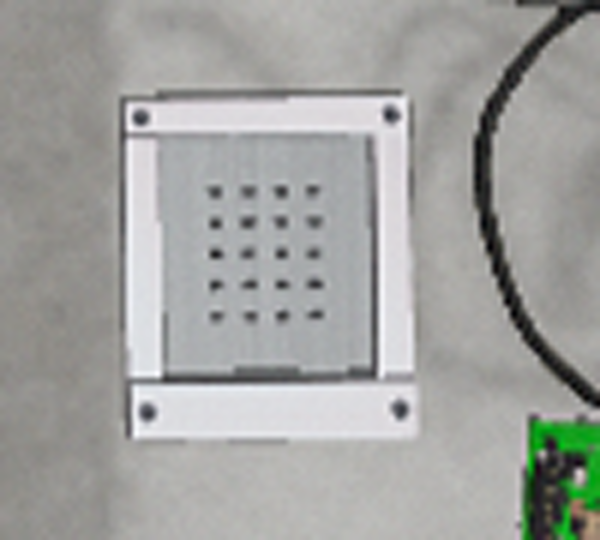

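View pics/wrist0.png

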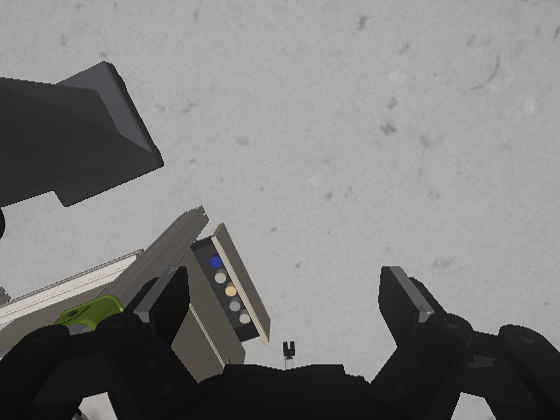

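```bash
cat >> h.py <<'E'
def down(yaw):  # tool x axis at world angle yaw, z down
    c,s=np.cos(yaw),np.sin(yaw)
    return np.array([[c,s,0],[s,-c,0],[0,0,-1.]])
def shot(cam,f):
    c=env.camera_params(cam); p=env.snapshot(cam); cv2.imwrite(f"pics/{f}.png",p)
    np.savez(f"pics/{f}.npz",**c); return p,c
def load(f): return dict(np.load(f"pics/{f}.npz"))
E
python3 - <<'E'
from h import *
for n,(u,v,z) in dict(gFL=(128,438,.02),gFR=(418,438,.02),fL=(122,95,.014),fR=(410,95,.014)).items():
    print(n,ray((300+u/6,200+v/6),z,load('x') if 0 else env.camera_params('top'))[:2])
for n,(u,v,z) in dict(knob=(83,195,.075),lrailfront=(268,503,.028),rrailfront=(468,468,.028),lrailfar=(228,200,.028),rrailfar=(425,168,.028)).items():
    print(n,ray((140+u/4.5,155+v/4.5),z,env.camera_params('top'))[:2])
for y in (np.pi,np.pi+.15,np.pi/2,-np.pi/2,0): print(y,env.inverse_kinematics([.60,.16,.12],down(y)))
env.move_to([.56,.10,.22],down(np.pi+.15))
p,c=shot('wrist','w1')
spots('wrist',["dial_line","index_tip","dial_grip","buffer_left","buffer_right","stop","rails"])
env.move_to([.59,.155,.13],down(np.pi+.15))
p,c=shot('wrist','w2')
spots('wrist',["dial_line","index_tip","dial_grip"])
s=env.sense();print(s['time_s'],s['qpos'])
E
```

```text
gFL [ 0.42670283 -0.19074385]
gFR [ 0.42393511 -0.3008748 ]
fL [ 0.55698608 -0.19266342]
fR [ 0.55433446 -0.30339565]
knob [0.6013897  0.16132647]
lrailfront [0.44836338 0.0840132 ]
rrailfront [ 0.46331835 -0.0163274 ]
lrailfar [0.60081801 0.10189015]
rrailfar [0.6146691  0.00239798]
3.141592653589793 [ 1.54277366e-01  6.09662018e-01  1.67819186e+00 -4.44089210e-16
  8.53738773e-01 -1.41651896e+00]
3.291592653589793 [ 1.54277366e-01  6.09662018e-01  1.67819186e+00 -4.44089210e-16
  8.53738773e-01 -1.56651896e+00]
1.5707963267948966 [ 1.54277366e-01  6.09662018e-01  1.67819186e+00 -4.44089210e-16
  8.53738773e-01  1.54277366e-01]
-1.5707963267948966 None
0 [ 1.54277366e-01  6.09662018e-01  1.67819186e+00 -4.44089210e-16
  8.53738773e-01  1.72507369e+00]
wrist dial_line 0.73 [258.6 163.1] [0.536  0.0713 0.046 ]
wrist dial_line 0.62 [334.6 236.6] [0.6004 0.1598 0.046 ]
wrist index_tip 0.58 [208.2 222.9] [0.6052 0.0277 0.046 ]
wrist dial_grip 0.71 [332.1 234.7] [0.5885 0.1506 0.075 ]
wrist dial_grip 0.68 [ 7.5 79.3] [ 0.4939 -0.1419  0.075 ]
wrist buffer_left 0.6 [261.3 224.3] [0.6005 0.082  0.04  ]
wrist buffer_right 0.44 [206.2 224.7] [0.6097 0.0246 0.04  ]
wrist stop 0.58 [245.5 235.1] [0.6151 0.067  0.04  ]
wrist rails 0.86 [258.9 163.6] [0.5393 0.0706 0.028 ]
wrist dial_line 0.95 [288.  234.1] [0.6025 0.1587 0.046 ]
wrist index_tip 0.58 [275.1 195.1] [0.574  0.1448 0.046 ]
wrist index_tip 0.17 [ 36.5 299. ] [ 0.6876 -0.0323  0.046 ]
wrist dial_grip 0.63 [287.1 234.2] [0.5918 0.1561 0.075 ]
3.9417 [ 1.47437176e-01  5.80858179e-01  1.69845911e+00 -9.21885357e-05
  8.59676005e-01 -1.57251154e+00]
```

Run:
```python
import cv2
p=cv2.imread('pics/w2.png')
a=cv2.resize(p[170:290,220:360],None,fx=5.5,fy=5,interpolation=cv2.INTER_CUBIC);
a=cv2.resize(p[170:290,220:360],None,fx=5,fy=5,interpolation=cv2.INTER_CUBIC);cv2.imwrite('pics/w2c.png',a)
```

```text
(no output)
```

View pics/w2.png

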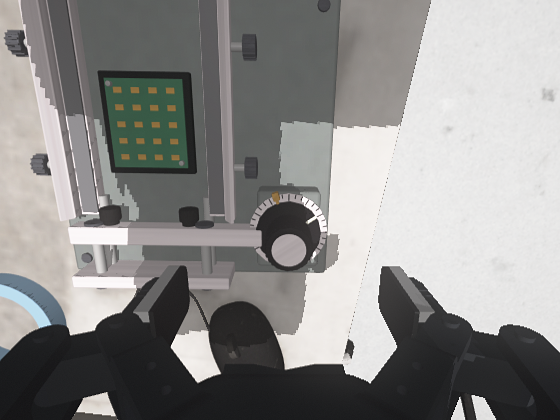

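View pics/w2c.png

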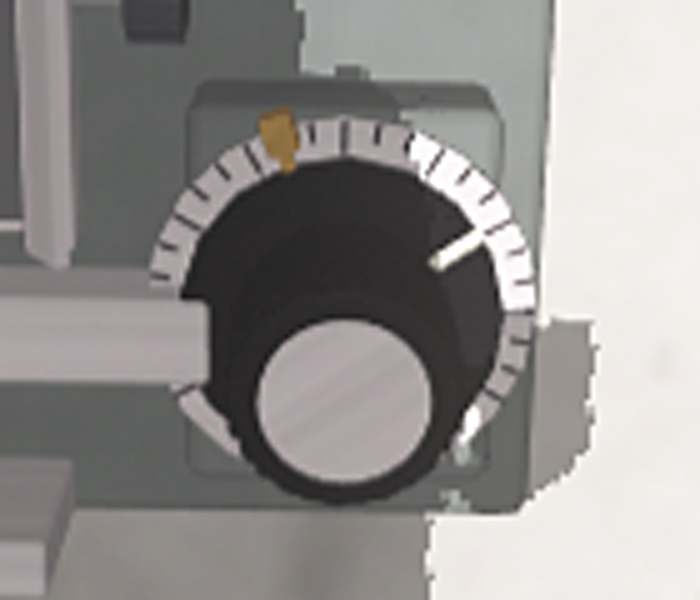

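View pics/w1.png

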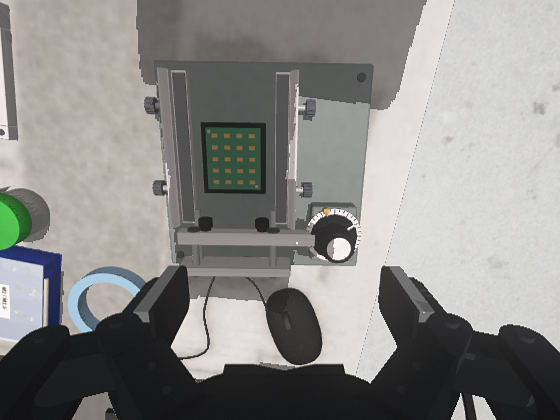

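Run:
```python
from h import *
c=load('w2'); f=lambda u,v,z:ray((220+(u+.5)/5-.5,170+(v+.5)/5-.5),z,c)[:2]
K=f(345,400,.075); L=f(485,232,.046);T=f(288,170,.046)
print('knob',K,'line',L,np.linalg.norm(L-K),'tip',T,np.linalg.norm(T-K))
Li=f(433,266,.046)
# line radial direction
print('line dir',np.degrees(np.arctan2(*(L-Li)[::-1])))
g=lambda f_,u,v,z:ray((u,v),z,load(f_))[:2]
# rails/buffers
for n,(u,v,z) in dict(bl=(189,216,.036),br=(110,216,.036)).items(): print(n,g('w2',u,v,z))
def ang(P): 
    return np.degrees(np.arctan2(*(P-K)[::-1]))
print(ang(L),ang(T))
# guide inner edges, w1
c1=load('w1')
p=cv2.imread('pics/w1.png'); cv2.imwrite('pics/w1c.png',cv2.resize(p[55:275,145:385],None,fx=2.7,fy=2.7,interpolation=cv2.INTER_CUBIC))
```

```text
knob [0.60158394 0.15902045] line [0.58435184 0.17761178] 0.02534921846516115 tip [0.5793478  0.14754706] 0.025021682516259892
line dir 133.61077949015035
bl [0.60206673 0.08208705]
br [0.61121287 0.02196308]
132.8270919752459 -152.70721247655104
```

View pics/w1c.png

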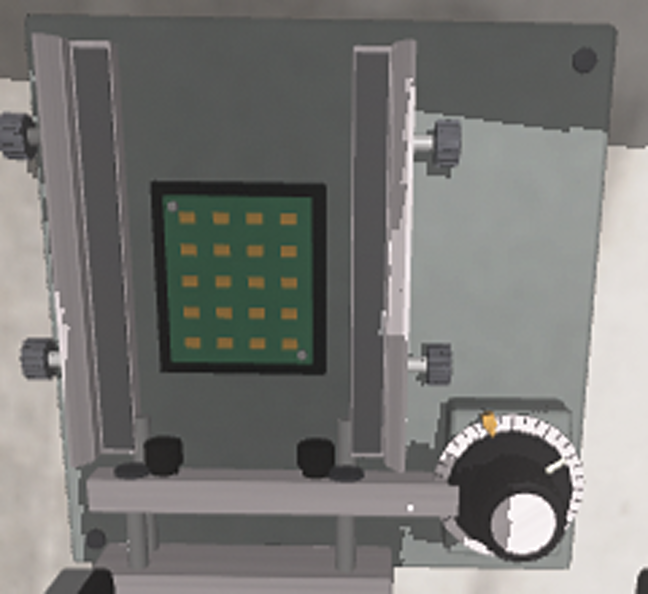

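Run:
```python
from h import *
c=load('w2'); f=lambda u,v,z:ray((220+(u+.5)/5-.5,170+(v+.5)/5-.5),z,c)[:2]
print('cam',-np.asarray(c['R']).T@c['t'])
K=np.array([.6016,.1590]);yaw=np.radians(8.6)
R=np.array([[np.cos(yaw),np.sin(yaw)],[-np.sin(yaw),np.cos(yaw)]])
for z in (.036,.04,.044,.048,.052,.056,.06):
    print(z,'front',R@(f(100,298,z)-K),'back',R@(f(100,381,z)-K),'end',R@(f(208,340,z)-K))
c1=load('w1'); h=lambda u,v,z:ray((145+(u+.5)/2.7-.5,55+(v+.5)/2.7-.5),z,c1)[:2]
# rail inner edges tops z=.028
A=h(121,455-5,.028) ; pts=dict(rOutF=(70,45,.028),rOutB=(104,452,.028),rInF=(109,45,.028),rInB=(134,450,.028),lInF=(353,50,.028),lInB=(352,455,.028),lOutF=(388,50,.028),lOutB=(385,455,.028))
P={k:h(*v) for k,v in pts.items()}
for k in P: print(k,P[k])
for a,b in (('rOutF','rOutB'),('rInF','rInB'),('lInF','lInB'),('lOutF','lOutB')): d=P[b]-P[a]; print(a,np.degrees(np.arctan2(d[1],d[0])),np.linalg.norm(d))
print('mid',sum(P.values())/8, 'mid w1 dir')
m0=(P['rInF']+P['rOutF']+P['lInF']+P['lOutF'])/4;m1=(P['rInB']+P['rOutB']+P['lInB']+P['lOutB'])/4
print(m0,m1,np.degrees(np.arctan2(*(m1-m0)[::-1])))
for n,(u,v) in dict(bl=(315,455),br=(162,455)).items(): print(n,h(u,v,.036))
```

```text
cam [0.51710506 0.14301862 0.27376363]
0.036 front [-0.00029869 -0.03759235] back [ 0.01363353 -0.03812256] end [ 0.00668105 -0.02090479]
0.04 front [-0.00173939 -0.0370132 ] back [ 0.01195845 -0.03753449] end [ 0.00512293 -0.02060637]
0.044 front [-0.00318008 -0.03643404] back [ 0.01028337 -0.03694641] end [ 0.00356482 -0.02030796]
0.048 front [-0.00462077 -0.03585488] back [ 0.00860829 -0.03635833] end [ 0.0020067  -0.02000954]
0.052 front [-0.00606146 -0.03527572] back [ 0.00693321 -0.03577025] end [ 0.00044859 -0.01971113]
0.056 front [-0.00750215 -0.03469657] back [ 0.00525813 -0.03518218] end [-0.00110953 -0.01941271]
0.06 front [-0.00894284 -0.03411741] back [ 0.00358305 -0.0345941 ] end [-0.00266764 -0.0191143 ]
rOutF [ 0.46432434 -0.02437968]
rOutB [ 0.61503817 -0.00294057]
rInF [ 0.46225225 -0.01069848]
rInB [0.61236428 0.00899385]
lInF [0.45091743 0.07511039]
lInB [0.60125173 0.09638672]
lOutF [0.44905591 0.08740097]
lOutB [0.59924709 0.10958937]
rOutF 8.096032391954898 0.15223105421628932
rInF 7.473623621336216 0.15139818015122466
lInF 8.055390696224833 0.15183242294819507
lOutF 8.40376763027069 0.15182133022626965
mid [0.5318064  0.04243282] mid w1 dir
[0.45663748 0.0318583 ] [0.60697532 0.05300734] 8.007637319210378
bl [0.60072105 0.08175327]
br [0.60979594 0.02198563]
```

```bash
cat > dial.py <<'E'
from h import *
def st(m):
    s=env.sense(); print(m,round(s['time_s'],2),np.round(s['ee_pos'],4),np.round(s['wrist_force'],1),np.round(s['moment'],2),round(s['grip_width'],4))
    return s
K=[.6016,.1590]
def turn(a0,a1,z=.056):
    y0,y1=np.radians(a0),np.radians(a1)
    env.move_to([*K,.13],down(y0)); env.gripper_to(.06,40)
    env.movel([*K,z],down(y0),feed=.1); st('at')
    env.gripper_to(.02,40); st('grip')
    env.move_to([*K,z],down(y1)); st('turned')
    env.gripper_to(.06); st('open')
    env.movel([*K,.13],down(y1),feed=.15)
E
python3 - <<'E'
from dial import *
turn(61,135.5)
env.move_to([.587,.155,.14],down(np.pi+.15))
shot('wrist','w3'); spots('wrist',['dial_line','index_tip']); st('end')
p=cv2.imread('pics/w3.png');cv2.imwrite('pics/w3c.png',cv2.resize(p[170:290,220:360],None,fx=5,fy=5,interpolation=cv2.INTER_CUBIC))
E
```

```text
at 7.13 [0.6019 0.1591 0.0565] [-0.1  0.2  0.3] [-0.03 -0.04 -0.02] 0.0601
grip 7.51 [0.6017 0.1591 0.0568] [-2.   0.1  5.6] [0.07 0.35 0.03] 0.0306
turned 8.69 [0.603  0.1593 0.0569] [4.9 1.9 2.3] [ 0.25 -0.84  0.01] 0.0306
open 9.08 [0.6014 0.1589 0.0559] [-0.1 -0.2  0.1] [-0.02 -0.02 -0.  ] 0.0598
wrist dial_line 0.77 [288.9 235.5] [0.603  0.1605 0.046 ]
wrist dial_line 0.15 [168.4 223.5] [0.6069 0.0671 0.046 ]
wrist index_tip 0.55 [273.9 195.6] [0.573  0.1445 0.046 ]
end 10.77 [0.587  0.155  0.1396] [-0.3  0.   0.1] [ 0.01  0.03 -0.01] 0.06
```

View pics/w3c.png

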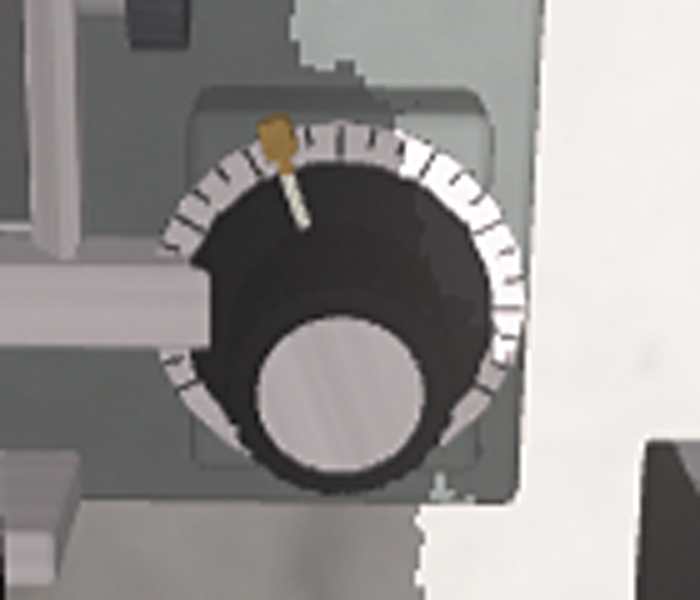

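Run:
```python
from h import *
p=cv2.imread('pics/w3.png').astype(int)
for r in range(192,218):
    print(r,' '.join('%3d/%-3d'%(p[r,x,2],p[r,x,0]) for x in range(270,286)))
```

```text
192  85/87   87/87   86/89   87/90   90/81   96/74  103/67   95/72   87/88   88/88   88/87   88/88   88/88   87/88   87/88   88/88 
193  94/97   93/98   99/79  107/63  107/60  108/59  108/56  104/55   96/99   98/98   98/97   97/96   96/96   96/95   96/96   95/95 
194  96/99   96/79  104/58  108/55  126/61  142/67  142/67  114/56   96/76   96/97   96/96   97/97   97/95  100/98  105/104 109/107
195  97/100 114/69  149/68  146/69  148/70  151/72  147/71  142/67  104/78  132/130 158/152  93/90  161/154 166/160 169/161 167/160
196  97/101 112/77  151/70  150/71  150/71  146/70  144/70  142/67   95/53  169/165 177/171  53/51  172/165 173/166 172/164 172/164
197  96/98   85/79  143/65  149/69  145/69  142/70  143/70  144/68  115/54  139/116 176/169  61/59  139/134 170/163 169/161 170/162
198 108/107 149/149 149/71  147/68  142/68  140/67  141/68  145/68  141/64  132/102 174/169  92/90   97/95  169/162 169/162 170/164
199 170/164 174/171 150/109 141/66  141/68  140/67  143/69  145/69  142/63  131/101 174/167 128/124 161/154 172/164 171/164 171/165
200 176/170 176/172 140/131 134/64  138/66  
[... 1630 characters left out ...]
7 108/99   47/44   45/44   48/47   49/47 
213  43/42   44/43   45/43   46/44   44/43   45/43   45/44   41/40   55/52  192/176 196/179 137/125  49/46   45/43   48/46   49/46 
214  43/41   44/42   44/43   44/42   45/44   45/43   44/43   44/42   37/36  126/118 199/181 201/184  58/54   46/44   48/46   48/45 
215  43/41   44/43   44/43   45/43   46/44   44/43   45/43   45/43   41/40   79/74  132/121  99/91   44/43   45/43   45/43   47/44 
216  44/42   43/42   44/44   45/43   44/42   44/43   46/44   46/44   44/42   48/45   60/55   40/38   44/42   44/42   45/43   46/45 
217  44/42   45/43   44/43   44/43   45/43   45/43   44/42   43/42   42/41   42/41   43/40   43/42   43/42   45/43   46/43   45/43
```

Run:
```python
from dial import *
env.move_to([.552,.045,.20],down(np.radians(188.2)))
p,c=shot('wrist','w4'); spots('wrist',['rails','buffer_left','buffer_right','stop'])
env.move_to([.48,-.245,.20],down(np.radians(90)))
p,c=shot('wrist','w5'); spots('wrist',['stencil','stencil_bar']); st('end')
```

```text
wrist rails 0.95 [308.3 179.4] [0.5366 0.0665 0.028 ]
wrist rails 0.58 [  4.2 256.6] [ 0.6644 -0.2391  0.028 ]
wrist buffer_left 0.76 [314.8 241. ] [0.5954 0.082  0.04  ]
wrist buffer_right 0.67 [255.3 239.9] [0.6027 0.0227 0.04  ]
wrist buffer_right 0.23 [  2.6 256.9] [ 0.6579 -0.2304  0.04  ]
wrist stop 0.64 [296.  251.5] [0.6094 0.0651 0.04  ]
wrist stop 0.63 [ 45.8 239.7] [ 0.6324 -0.1855  0.04  ]
wrist stencil 0.83 [293.3 185.7] [ 0.4897 -0.2458  0.005 ]
wrist stencil_bar 0.71 [292.9 182.8] [ 0.4888 -0.2395  0.02  ]
end 12.9 [ 0.4805 -0.2441  0.2   ] [-0.1  0.8 -0.9] [0.05 0.01 0.02] 0.0598
```

View pics/w4.png

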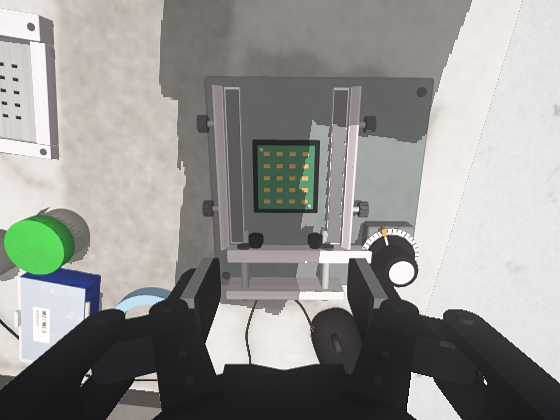

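View pics/w5.png

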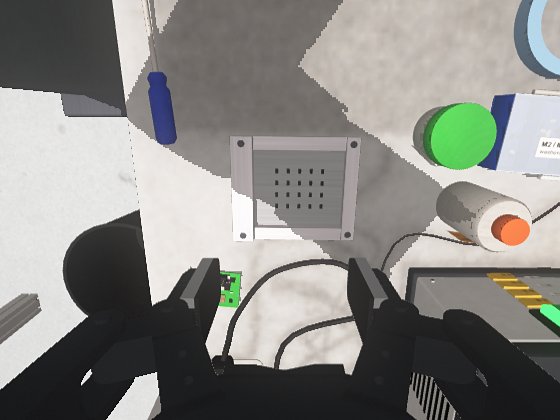

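Run:
```python
import cv2
p=cv2.imread('pics/w4.png');cv2.imwrite('pics/w4c.png',cv2.resize(p[70:270,195:375],None,fx=3,fy=3,interpolation=cv2.INTER_CUBIC))
p=cv2.imread('pics/w5.png');cv2.imwrite('pics/w5c.png',cv2.resize(p[125:250,220:370],None,fx=4.5,fy=4.5,interpolation=cv2.INTER_CUBIC))
```

```text
(no output)
```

View pics/w4c.png

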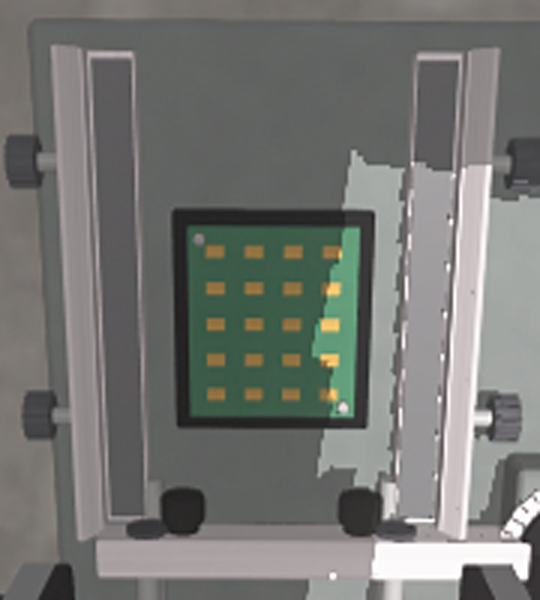

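View pics/w5c.png

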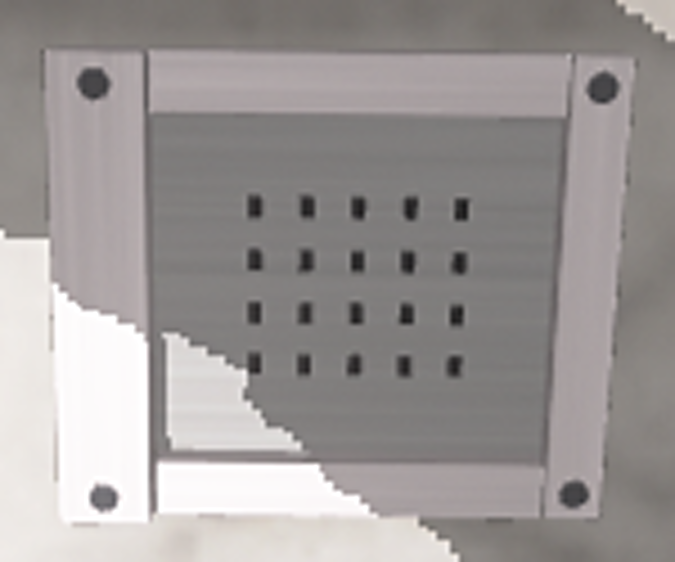

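Run:
```python
from h import *
c=load('w4'); h=lambda u,v,z=.028:ray((195+(u+.5)/3-.5,70+(v+.5)/3-.5),z,c)[:2]
P=dict(rO=(h(88,54),h(109,519)),rI=(h(134,54),h(147,519)),lI=(h(417,54),h(402,519)),lO=(h(463,54),h(437,519)))
for k,(a,b) in P.items(): d=b-a; print(k,a,b,np.degrees(np.arctan2(d[1],d[0])),np.linalg.norm(d))
m0=sum(v[0] for v in P.values())/4;m1=sum(v[1] for v in P.values())/4
print('mid',m0,m1,(m0+m1)/2,np.degrees(np.arctan2(*(m1-m0)[::-1])))
w=P['lO'][0]-P['rO'][0];print('cross',np.degrees(np.arctan2(-w[0],w[1])),np.linalg.norm(w)); w=P['lO'][1]-P['rO'][1];print('cross',np.degrees(np.arctan2(-w[0],w[1])),np.linalg.norm(w))
br,bl=h(184,490,.04),h(358,490,.04);print('buf',br,bl,np.degrees(np.arctan2(-(bl-br)[0],(bl-br)[1])),np.linalg.norm(bl-br),(br+bl)/2)
# flared tops z=.044 outer/inner edges: right (52..82 at top), left (469..499)
print('flare', (h(52,46,.044)+h(499,48,.044))/2,(h(100,535,.044)+h(445,535,.044))/2, np.linalg.norm(h(52,46,.044)-h(499,48,.044)))
c5=load('w5'); g=lambda u,v,z:ray((220+(u+.5)/4.5-.5,125+(v+.5)/4.5-.5),z,c5)[:2]
S=[g(93,83,.02),g(104,497,.02),g(603,88,.014),g(574,494,.014)]
print(S); a=(S[0]+S[1])/2;b=(S[2]+S[3])/2
print('bar screws mid',a,'yaw',np.degrees(np.arctan2(*(b-a)[::-1])),np.linalg.norm(b-a))
w=S[0]-S[1];print(np.degrees(np.arctan2(-w[0],w[1])))
C=[g(46,50,.02),g(61,521,.02),g(143,50,.02),g(150,521,.02),g(636,58,.014),g(602,517,.014)];print(C)
print('bar centre',sum(C[:4])/4, 'len',np.linalg.norm(C[0]-C[1]))
```

```text
rO [ 0.46384426 -0.02407439] [ 0.61465508 -0.00327889] 7.851078091438165 0.15223782420631202
rI [ 0.46187106 -0.01020671] [0.61277936 0.00986144] 7.574886874763226 0.15223681504788136
lI [0.44973511 0.07508457] [0.60019609 0.09801349] 8.664704718339479 0.15219804154490124
lO [0.44776306 0.08894409] [0.59846949 0.11010919] 7.99429242373562 0.15218538106712637
mid [0.45580337 0.03243689] [0.60652501 0.05367631] [0.53116419 0.0430566 ] 8.021199353686429
cross 8.098158389118538 0.114156829275882
cross 8.12380932784326 0.11453746176434901
buf [0.59562177 0.02184679] [0.58743875 0.07918593] 8.121990950469433 0.05792010840155552 [0.59153026 0.05051636]
flare [0.45510041 0.03222135] [0.60579091 0.05304869] 0.12893239640702905
[array([ 0.43663076, -0.20021422]), array([ 0.4357749 , -0.29650749]), array([ 0.54905926, -0.20155076]), array([ 0.54824944, -0.29775245])]
bar screws mid [ 0.43620283 -0.24836085] yaw -0.6576294738477971 0.11245892896728463
-0.5092320277768422
[array([ 0.4267086 , -0.19321971]), array([ 0.4253366 , -0.30263083]), array([ 0.44770637, -0.1931707 ]), array([ 0.44651488, -0.30257804]), array([ 0.55592595, -0.19502141]), array([ 0.55537564, -0.3036767 ])]
bar centre [ 0.43656661 -0.24789982] len 0.10941972512186361
```

```bash
python3 - <<'E'
from dial import *
B=[.4365,-.248]; D=down(np.radians(90-.6))
env.gripper_to(.045,60)
env.move_to([*B,.06],D)
env.movel([*B,.008],D,feed=.08); st('at')
env.gripper_to(.01,60); st('grip')
env.movel([*B,.10],D,feed=.12); st('lift')
shot('scene','s6'); shot('wrist','w6'); 
P=np.array([.5314,.0428]);u=np.array([np.cos(np.radians(8.08)),np.sin(np.radians(8.08))])
b=P-.0704*u; D2=down(np.radians(98.08))
env.move_to([*b,.10],D2); st('over'); shot('scene','s7');shot('wrist','w7'); shot('top','t7')
E
python3 - <<'E'
import cv2,numpy as np
p=cv2.imread('pics/s7.png')
cv2.imwrite('pics/s7c.png',cv2.resize(p[120:300,120:340],None,fx=3,fy=3,interpolation=cv2.INTER_CUBIC))
E
```

```text
at 14.64 [ 0.4367 -0.2481  0.0083] [-0.  -0.  -0.5] [ 0.01 -0.07  0.04] 0.0452
grip 14.97 [ 0.4368 -0.2482  0.0088] [-0.2  1.2  6.4] [ 0.07  0.13 -0.02] 0.0205
lift 15.89 [ 0.4362 -0.2478  0.0995] [ 0.7  1.6 -1.2] [-0.03  0.06  0.06] 0.02
over 17.08 [0.462  0.0322 0.0999] [-0.1  0.4 -1. ] [ 0.01  0.14 -0.02] 0.0203
```

View pics/s7c.png

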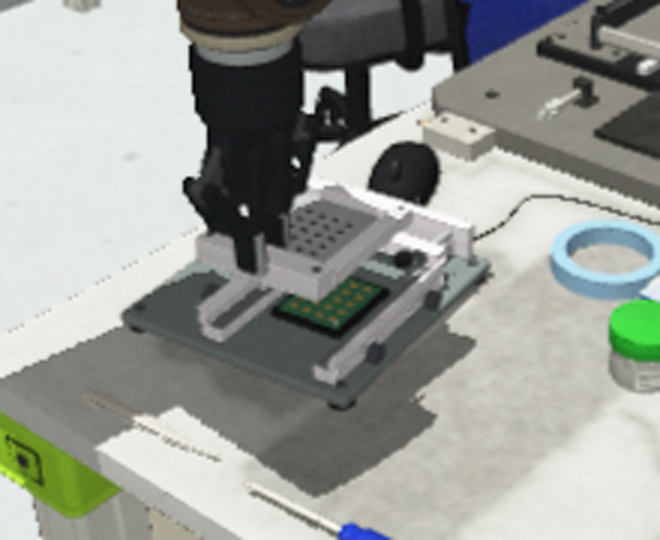

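View pics/w7.png

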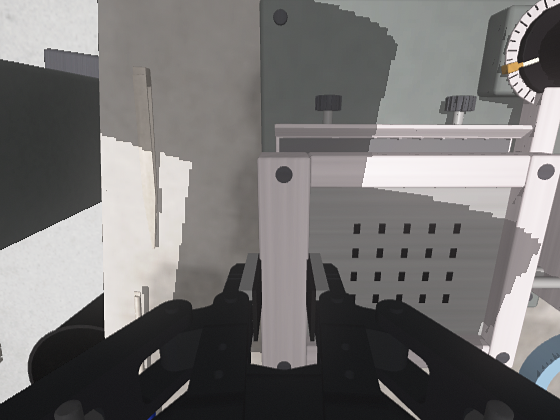

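Run:
```python
from h import *
c=load('w7'); z=.0999-.0085
a=ray((284,174),z+.02,c)[:2]; b=ray((546,172),z+.014,c)[:2]; d=ray((504,358),z+.014,c)[:2]
print(a,b,d,np.linalg.norm(b-a),np.linalg.norm(d-b),np.degrees(np.arctan2(*(b-a)[::-1])),np.degrees(np.arctan2(-(b-d)[0],(b-d)[1])))
P=np.array([.5314,.0428]);t=np.radians(8.08);u=np.array([np.cos(t),np.sin(t)]);v=np.array([-u[1],u[0]])
for q in (a,b,d): print((q-P)@u-.018,(q-P)@v)
# guide inner edge at z=.028 outer glide line, front/back
for uv in ((278,152),(275,126),(533,137)): q=ray(uv,.044,c)[:2]; print(uv,(q-P)@u-.018,(q-P)@v)
```

```text
[0.45429802 0.07947922] [0.56559786 0.09489715] [ 5.79767073e-01 -4.22933065e-04] 0.11236265420465873 0.0963674487590372 7.886769960493137 8.455034115268633
-0.08918109626061953 0.04715221230679489
0.02318091895177182 0.04677326992852444
0.02381169530421155 -0.04959211442456609
(278, 152) -0.0927676705206546 0.048561486741258236
(275, 126) -0.09445541432933453 0.06389479446162886
(533, 137) 0.060547684889512635 0.05725824352837546
```

```bash
cat > place.py <<'E'
from dial import *
P=np.array([.5314,.0428]);t=np.radians(8.08);u=np.array([np.cos(t),np.sin(t)]);v=np.array([-u[1],u[0]])
D2=down(np.radians(98.08))
def W(x,y): return P+(x+.018)*u+y*v   # printer frame xy -> world
def rep(m):
    s=env.sense(); e=s['ee_pos'][:2]-P; f=s['wrist_force']
    print(m,round(s['time_s'],2),'prn',np.round([e@u-.018,e@v,s['ee_pos'][2]],4),'F',np.round([f[:2]@u,f[:2]@v,f[2]],1),'M',np.round(s['moment'],2),round(s['grip_width'],4)); return s
E
python3 - <<'E'
from place import *
env.movel([*W(-.0884,.001),.100],D2,feed=.05); rep('0')
env.movel([*W(-.0884,.001),.052],D2,feed=.1); rep('1')
for z in (.045,.041,.0385,.0375):
    env.movel([*W(-.0884,.001),z],D2,feed=.03); rep(z)
shot('wrist','w8');shot('top','t8');shot('scene','s8')
E
```

```text
0 17.48 prn [-0.0884  0.0006  0.1   ] F [-0.5 -0.  -1.3] M [-0.03  0.09  0.02] 0.0201
1 18.12 prn [-0.0883  0.001   0.0522] F [-0.  -0.3 -1.1] M [-0.02  0.07  0.01] 0.0202
0.045 18.5 prn [-0.0885  0.001   0.045 ] F [ 0.9  0.4 -2.2] M [-0.01  0.03 -0.  ] 0.0201
0.041 18.78 prn [-0.0885  0.001   0.0408] F [-0.1  0.1 -0.8] M [0.09 0.05 0.01] 0.0205
0.0385 19.03 prn [-0.0885  0.001   0.0384] F [-0.2  0.1 -1.5] M [-0.    0.05  0.  ] 0.0203
0.0375 19.28 prn [-0.0884  0.001   0.0375] F [-0.8  0.6 -1.4] M [ 0.02  0.07 -0.  ] 0.0202
```

View pics/w8.png

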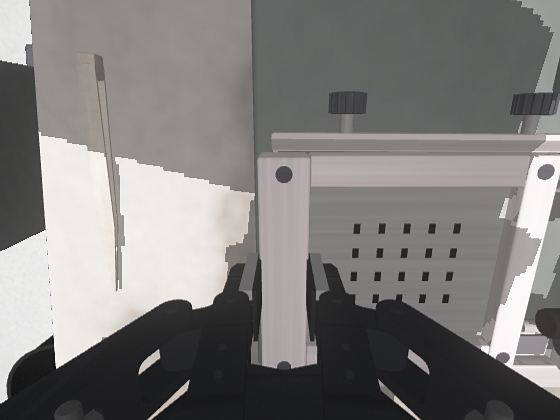

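Run:
```python
from place import *
z=.0375
for i in range(10):
    z-=.0005
    env.movel([*W(-.0884,.001),z],D2,feed=.02); s=rep(round(z,4))
    if s['wrist_force'][2]>3: break
```

```text
0.037 19.68 prn [-0.0884  0.001   0.037 ] F [ 0.   0.4 -2.3] M [-0.04  0.07 -0.  ] 0.0203
0.0365 19.93 prn [-0.0883  0.001   0.0368] F [-1.3 -1.   5. ] M [-0.01  0.23 -0.03] 0.0207
```

Run:
```python
from place import *
z=.0366
env.gripper_to(.03,60); rep('open'); env.gripper_to(.01,60); rep('regrip')
x=-.0884
while x<-.0700:
    x+=.0015 if x<-.080 else .0008
    env.movel([*W(x,.001),z],D2,feed=.03); s=rep(round(x,4))
    if s['wrist_force'][:2]@u<-4: break
shot('wrist','w9')
```

```text
open 20.19 prn [-0.0884  0.001   0.0364] F [-0.4 -1.  -0.2] M [ 0.02 -0.04 -0.01] 0.0303
regrip 20.43 prn [-0.0884  0.001   0.0367] F [-0.5 -0.2  5.5] M [0.02 0.12 0.02] 0.02
-0.0869 20.68 prn [-0.0868  0.001   0.0367] F [-0.3  0.   4.1] M [ 0.03  0.14 -0.04] 0.0201
-0.0854 20.93 prn [-0.0854  0.001   0.0367] F [-1.1 -0.2  4.6] M [-0.01  0.25 -0.01] 0.0202
-0.0839 21.18 prn [-0.084   0.001   0.0367] F [-0.9 -0.5  5.2] M [-0.01  0.18 -0.03] 0.0205
-0.0824 21.43 prn [-0.0824  0.001   0.0367] F [-1.1  0.7  5.7] M [0.04 0.25 0.01] 0.0203
-0.0809 21.68 prn [-0.081   0.001   0.0367] F [-0.8  0.4  5. ] M [-0.    0.24  0.03] 0.0205
-0.0794 21.93 prn [-0.0794  0.001   0.0367] F [-1.   0.2  5.9] M [0.   0.25 0.06] 0.02
-0.0786 22.18 prn [-0.0788  0.001   0.0367] F [-1.1 -0.   5.2] M [-0.03  0.32  0.  ] 0.0205
-0.0778 22.43 prn [-0.078   0.0011  0.0367] F [-2.5  0.2  5.9] M [-0.03  0.34 -0.03] 0.0202
-0.077 22.68 prn [-0.0772  0.001   0.0367] F [-1.8  1.1  6.5] M [-0.06  0.35 -0.07] 0.0199
-0.0762 22.93 prn [-0.0764  0.001   0.0367] F [-1.9  0.1  5.7] M [-0.03  0.36  0.02] 0.0202
-0.0754 23.18 prn [-0.0756  0.001   0.0367] F [-1.8 -0.3  5.9] M [0.02 0.28 0.01] 0.0203
-0.0746 23.43 prn [-0.0748  0.001   0.0367] F [-2.1  0.4  6. ] M [0.04 0.3  0.01] 0.0202
-0.0738 23.68 prn [-0.074   0.001   0.0367] F [-2.4 -0.1  5.1] M [-0.02  0.34  0.02] 0.0205
-0.073 23.93 prn [-0.0732  0.001   0.0367] F [-2.3  0.   5.7] M [-0.02  0.31  0.  ] 0.0203
-0.0722 24.18 prn [-0.0724  0.001   0.0367] F [-2.   0.3  6.1] M [-0.04  0.37  0.02] 0.0198
-0.0714 24.43 prn [-0.0719  0.0011  0.0367] F [-3.1  0.5  7.5] M [ 0.    0.48 -0.05] 0.0207
-0.0706 24.68 prn [-0.0715  0.0011  0.0367] F [-4.9  0.7  8.3] M [-0.12  0.81  0.03] 0.0203
```

View pics/w9.png

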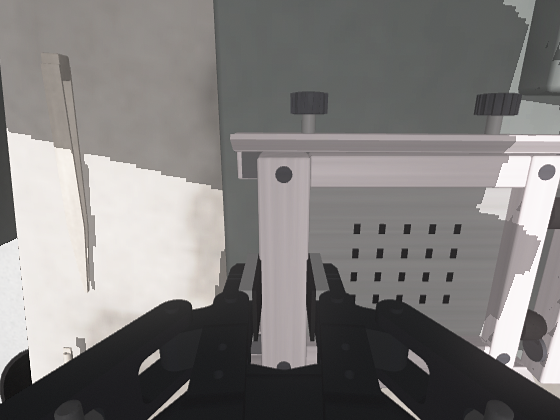

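Run:
```python
from place import *
z=.0369; x=-.0706
env.movel([*W(x,.001),z],D2,feed=.02); rep('z up')
for i in range(14):
    x+=.0005
    env.movel([*W(x,.001),z],D2,feed=.02); s=rep(round(x,4))
    if s['wrist_force'][:2]@u<-9: break
env.pause(.3); rep('p'); env.pause(.3); rep('p')
```

```text
z up 24.98 prn [-0.0714  0.0011  0.0367] F [-4.9  0.5  3.5] M [-0.09  0.83 -0.07] 0.0206
-0.0701 25.23 prn [-0.0709  0.0012  0.0367] F [-5.6  0.5  3.2] M [-0.1   0.96 -0.05] 0.02
-0.0696 25.48 prn [-0.0707  0.0012  0.0367] F [-6.6 -0.9  5.7] M [-0.18  1.14 -0.06] 0.0204
-0.0691 25.73 prn [-0.0705  0.0012  0.0367] F [-8.2  0.4  5.6] M [-0.23  1.28 -0.02] 0.0199
-0.0686 25.98 prn [-0.0702  0.0012  0.0367] F [-9.4 -1.4  6.9] M [-0.34  1.52 -0.09] 0.0201
p 26.27 prn [-0.0702  0.0013  0.0367] F [-9.6 -0.3  6.1] M [-0.31  1.48 -0.11] 0.0199
p 26.57 prn [-0.0702  0.0013  0.0367] F [-9.5 -0.3  6.3] M [-0.27  1.43 -0.08] 0.0202
```

```bash
cat >> place.py <<'E'
def avg(m,n=12):
    F=[];M=[]
    for i in range(n):
        s=env.sense();F.append(s['wrist_force']);M.append(s['moment']);env.pause(.04)
    F=np.mean(F,0);M=np.mean(M,0);e=s['ee_pos'][:2]-P;r=np.array(s['tool_rot'])
    print(m,round(s['time_s'],2),np.round([e@u-.018,e@v,s['ee_pos'][2]],4),'F',np.round([F[:2]@u,F[:2]@v,F[2]],2),'M',np.round(M,3),'yaw',np.round(np.degrees(np.arctan2(r[1,0],r[0,0])),2),'w',round(s['grip_width'],4))
    return F,M
E
python3 - <<'E'
from place import *
avg('now')
z=.0372; x=-.0686
for x in (-.0686,-.0680,-.0675):
    env.movel([*W(x,.001),z],D2,feed=.02); rep(x)
avg('x')
p,c=shot('wrist','w10'); shot('scene','s10'); shot('top','t10')
p=cv2.imread('pics/w10.png');cv2.imwrite('pics/w10c.png',cv2.resize(p[110:400,400:560],None,fx=2,fy=2,interpolation=cv2.INTER_CUBIC))
p=cv2.imread('pics/s10.png');cv2.imwrite('pics/s10c.png',cv2.resize(p[150:270,140:310],None,fx=4.5,fy=4.5,interpolation=cv2.INTER_CUBIC))
E
```

```text
now 27.03 [-0.0702  0.0013  0.0367] F [-9.83 -0.48  6.68] M [-0.269  1.473 -0.059] yaw 98.08 w 0.0201
-0.0686 27.32 prn [-0.0702  0.0013  0.0367] F [-7.7 -0.3  1.5] M [-0.26  1.23 -0.09] 0.0201
-0.068 27.57 prn [-0.0699  0.0013  0.0367] F [-9.5 -0.6  2.5] M [-0.29  1.35 -0.09] 0.0204
-0.0675 27.82 prn [-0.0696  0.0013  0.0367] F [-10.1   0.2   3.6] M [-0.31  1.61 -0.09] 0.0203
x 28.28 [-0.0697  0.0013  0.0367] F [-10.75  -0.5    3.34] M [-0.336  1.617 -0.116] yaw 98.07 w 0.0203
```

View pics/w10c.png

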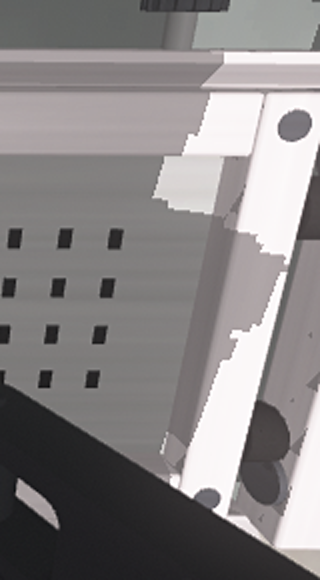

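View pics/s10c.png

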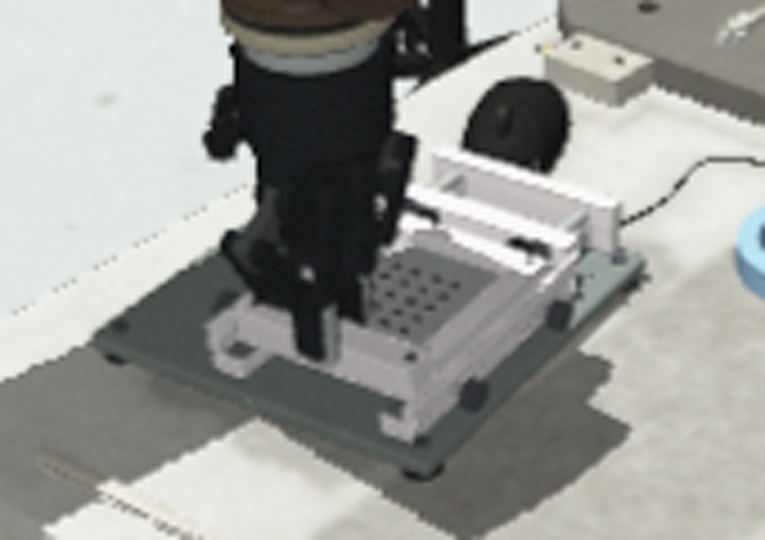

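Run:
```python
from h import *
c=load('w10')
p=cv2.imread('pics/w10.png');cv2.imwrite('pics/w10d.png',cv2.resize(p[130:380,470:560],None,fx=6,fy=2.3,interpolation=cv2.INTER_CUBIC))
g=p.astype(int)
for r in range(165,375,12): print(r,[int(x) for x in g[r,500:560,2]][::1])
```

```text
165 [172, 171, 163, 255, 252, 251, 251, 250, 250, 250, 250, 250, 250, 251, 250, 250, 250, 250, 250, 250, 250, 250, 250, 250, 250, 250, 250, 251, 251, 253, 181, 214, 241, 245, 249, 251, 250, 250, 249, 250, 250, 251, 253, 255, 210, 227, 166, 130, 133, 133, 152, 150, 191, 244, 255, 251, 249, 249, 249, 249]
177 [251, 249, 249, 249, 249, 249, 249, 249, 249, 249, 249, 249, 249, 249, 249, 249, 249, 249, 249, 249, 249, 249, 249, 249, 248, 249, 252, 223, 198, 236, 244, 248, 251, 251, 250, 250, 250, 251, 255, 171, 122, 124, 125, 126, 126, 125, 125, 125, 125, 126, 125, 122, 116, 188, 254, 252, 250, 250, 250, 251]
189 [215, 215, 216, 215, 214, 215, 215, 215, 215, 216, 212, 215, 150, 147, 149, 148, 143, 145, 118, 143, 143, 144, 149, 151, 148, 182, 226, 245, 247, 250, 250, 250, 250, 250, 250, 250, 250, 250, 250, 250, 251, 251, 251, 251, 252, 251, 251, 250, 250, 250, 250, 250, 250, 250, 250, 251, 255, 228, 90, 85]
201 [218, 218, 218, 219, 218, 218, 219, 219, 222, 190, 150, 152, 151, 149, 150, 150, 149, 148, 148, 149, 152, 153, 162, 215, 243, 246, 249, 250, 250, 250, 250, 250, 250, 250, 251, 251, 25
[... 3578 characters left out ...]
8, 77, 94, 108, 107, 105, 132, 150, 148, 142, 168, 205, 235, 243, 246, 250, 251, 250, 250, 250, 250, 250, 250, 250]
357 [112, 113, 114, 114, 113, 114, 113, 113, 110, 110, 223, 255, 252, 252, 253, 253, 166, 162, 153, 131, 139, 141, 141, 143, 142, 85, 70, 73, 74, 75, 75, 75, 75, 75, 75, 76, 75, 74, 74, 100, 115, 115, 113, 115, 135, 245, 245, 248, 250, 250, 250, 250, 250, 250, 250, 250, 250, 250, 251, 250]
369 [48, 49, 49, 51, 50, 51, 50, 49, 49, 45, 41, 109, 151, 222, 254, 250, 248, 247, 246, 246, 246, 246, 248, 249, 161, 136, 136, 138, 143, 121, 115, 144, 145, 145, 145, 146, 147, 144, 143, 150, 194, 228, 241, 244, 248, 250, 250, 250, 249, 249, 249, 249, 250, 250, 250, 250, 249, 249, 249, 249]
```

View pics/w10d.png

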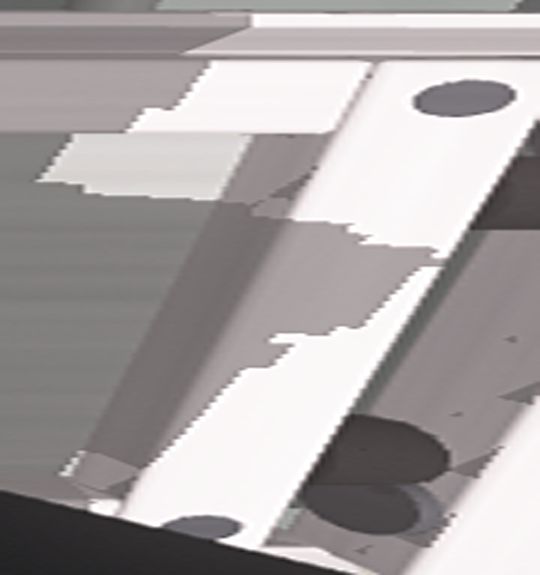

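Run:
```python
from h import *
c=load('w10')
az=lambda a,b,z:(lambda d:np.degrees(np.arctan2(-d[0],d[1])))(ray(a,z,c)[:2]-ray(b,z,c)[:2])
print('far bar', az((554.3,201),(518.9,345),.042),az((527.6,309),(518.9,345),.042),az((554.3,201),(527.6,309),.042))
print('stop', az((557,309),(540.7,369),.05),az((553.6,321),(547.3,345),.05))
# grip bar: front face top edge, and guide edges
p=cv2.imread('pics/w10.png').astype(int)
for x in (250,300,350,400,450,500,550): print(x,[int(v) for v in p[122:162,x,2]])
for r in (170,190,210,230,250): print(r,[int(v) for v in p[r,250:320,2]])
```

```text
far bar 8.122048798784368 8.321640918296115 8.045464087973265
stop 8.308218384241723 8.751087678607
250 [101, 100, 101, 101, 102, 102, 102, 100, 101, 100, 103, 124, 163, 168, 167, 168, 169, 161, 135, 132, 133, 133, 133, 132, 131, 133, 130, 131, 141, 151, 100, 92, 94, 94, 94, 94, 93, 93, 95, 94]
300 [120, 119, 119, 119, 119, 119, 120, 119, 120, 121, 120, 121, 153, 169, 170, 169, 170, 172, 148, 135, 135, 133, 134, 133, 131, 134, 134, 132, 133, 154, 128, 128, 131, 130, 131, 145, 171, 176, 179, 180]
350 [99, 100, 100, 99, 100, 100, 100, 99, 99, 99, 98, 110, 134, 167, 172, 172, 171, 173, 157, 137, 136, 136, 133, 133, 133, 134, 135, 134, 133, 149, 139, 133, 134, 135, 164, 172, 178, 179, 176, 176]
400 [98, 99, 100, 101, 101, 101, 100, 100, 101, 101, 100, 104, 123, 165, 173, 172, 172, 173, 165, 138, 135, 136, 135, 133, 133, 134, 136, 135, 134, 144, 146, 124, 131, 132, 161, 170, 175, 175, 175, 175]
450 [97, 97, 96, 97, 97, 97, 97, 98, 97, 97, 97, 95, 122, 155, 170, 172, 171, 172, 174, 140, 134, 136, 135, 134, 131, 132, 135, 135, 135, 136, 149, 125, 129, 130, 156, 167, 172, 173, 172, 172]
500 
[... 1457 characters left out ...]
, 102, 103, 103, 104, 104, 102, 101, 107, 163, 170, 173, 173, 171, 170, 171, 173, 174, 177, 178, 179, 177, 175, 174, 172, 173, 172, 172, 172, 174, 175, 174, 176, 177, 178, 177, 177, 175, 175, 174, 175, 174, 177, 177, 179, 177, 177, 178, 178, 180, 182, 181, 181, 181, 180, 181, 183, 173, 155, 131, 131, 132, 131, 131, 131, 131, 131, 130, 131, 131]
250 [103, 102, 101, 101, 101, 102, 101, 101, 96, 152, 166, 175, 173, 172, 171, 170, 173, 174, 175, 177, 177, 177, 175, 174, 173, 173, 172, 174, 174, 173, 175, 176, 176, 178, 178, 178, 176, 176, 175, 174, 176, 176, 176, 177, 178, 177, 176, 177, 178, 180, 180, 180, 181, 182, 182, 182, 178, 172, 126, 130, 131, 131, 131, 131, 131, 131, 130, 131, 131, 131]
```

Run:
```python
from place import *
z=.0373
for x in (-.0671,-.0668):
    env.movel([*W(x,.001),z],D2,feed=.02); avg(x)
```

```text
-0.0671 29.18 [-0.0694  0.0014  0.0367] F [-10.79  -0.87   2.71] M [-0.343  1.671 -0.113] yaw 98.07 w 0.0207
-0.0668 29.93 [-0.0693  0.0014  0.0367] F [-12.15  -0.41   3.38] M [-0.401  1.811 -0.115] yaw 98.08 w 0.0201
```

Run:
```python
from place import *
env.movel([*W(-.0666,.001),.0373],D2,feed=.02); avg('f'); shot('wrist','w11');shot('top','t11');shot('scene','s11'); env.pause(.5); avg('g')
p=cv2.imread('pics/t11.png');cv2.imwrite('pics/t11c.png',cv2.resize(p[120:290,130:410],None,fx=2.8,fy=2.8,interpolation=cv2.INTER_CUBIC))
```

```text
f 30.68 [-0.0693  0.0014  0.0367] F [-12.61  -0.88   3.83] M [-0.428  1.887 -0.113] yaw 98.07 w 0.0205
g 31.83 [-0.0693  0.0014  0.0367] F [-12.9   -0.82   3.63] M [-0.433  1.904 -0.124] yaw 98.07 w 0.0203
```

View pics/t11c.png

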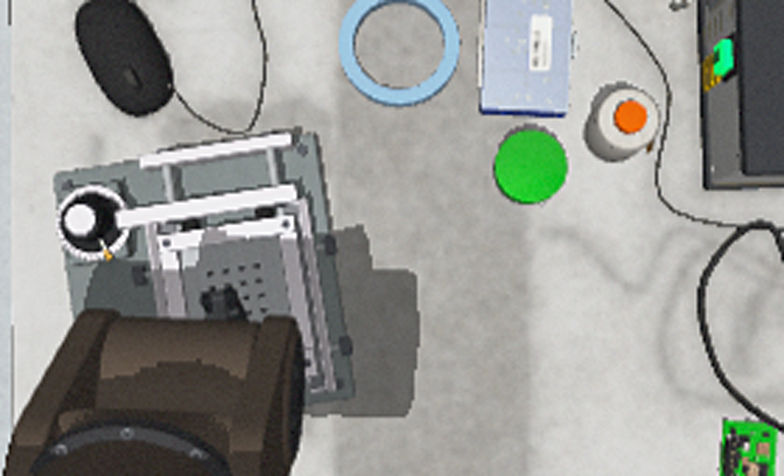

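View pics/w11.png

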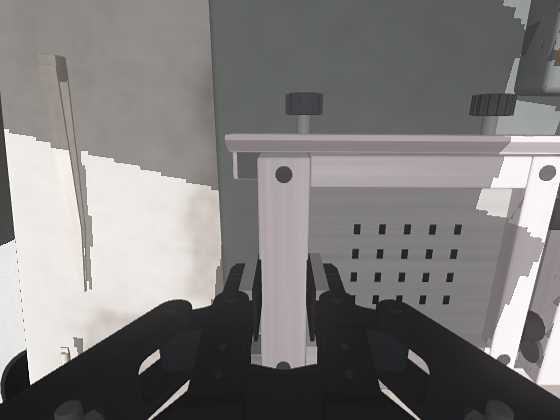

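Run:
```python
from station import env
print(env.close_job(), env.sense()['time_s'])
```

```text
the job is handed in; nothing more can be done
the job is handed in; nothing more can be done
```

I set the dial, laid the stencil on the rails and handed the job in at about 32 s. The arm was still gripping the bar and pushing it onto both buffers.

- **Dial:** I turned it about +1.30 rad. A close-up then showed the end of the white line meeting the rider tip within about 0.5°. The rider did not move.
- **Stencil:** it lies on the rails between the guides with the grip bar toward the front. I let go once, before any push, so it could settle flat, then gripped it again at 60 N.
- **Push:** the wrist force was 12.6–12.9 N and steady over the last second. I estimate 11.6–12 N of that at the buffers, from about 2.9 mm of compression and the remainder as rail friction. It never read above 13 N.
- **Squareness:** the far bar measured 8.1° in the picture, against 8.1° for the rails and 8.3–8.7° for the stop bar. That last value is the least certain.
- **Disagreeing check:** the wrist moment about the vertical stayed at about -0.12 N m. Taken literally, it means the right buffer carries slightly more. I put it down to sensor cross-coupling because the pictures show the stencil square, so I made no correction.
- **Surroundings:** in the last top view the jar, can, board and tape were where they started.

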